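Shut the garlic keeper

TASK

Two wooden slide-lid keepers stand open on the counter, one with a garlic bulb in it and one with a lemon. Slide the lid of the garlic's keeper shut along its grooves, forcing it over the small ridge until it snaps in and is fully home, with the garlic still inside, and let go. Leave the lid of the lemon's keeper where it is.

Things in the scene. Friction and masses are not known exactly. Their poses are not given: they have to be found in the camera images.
- garlic_box: pale wooden box holding the garlic, open on top, 160 long (x) x 110 wide x 82 mm high, walls 9 mm, does not move on the counter; origin: middle of its underside; +x is the way its dark lid slides to shut. A like box holds a lemon; they stand either way about and only the contents tell them apart. Side walls rise 6 mm above the lid's face; the far (+x) end wall too; the near end wall is low.
- garlic_lid (a joint): opening of the garlic box's lid, m: 0 fully home, 0.105 its stop; starts 0.075 to 0.10. It slides level in side grooves and cannot lift out; sliding takes about 1.5 N. From about 0.012 down to 0.006 a bead under its tail rides over a sprung ridge on the low end wall, about 8 N; below that it snaps towards 0. Let go on the ridge it springs back or hangs there.
- garlic_lid_grip (a point): point in the upright dark wooden grip bar on the garlic box's lid, moving with it. Bar: 16 mm thick along the slide, 56 mm wide across it; its top is 13 mm above this point (105 mm above the counter), the lid's face 16 mm below it. Axes as the box: x the way to shut, y along the bar, z up. Shut, it is 20 mm on the -x side of the box's middle. Lid reaches 60 mm behind the point and 91 mm ahead.
- lemon_lid_grip (a point): the same point on the like lid of the other box, which holds the lemon (same sizes and axes); that lid is to stay as it is. (A wall shelf overhangs the back of the counter, its front edge 0.62 m ahead of the robot and its underside 0.44 m above the counter: swing the arm across drawn in.)
- garlic: pale pinkish garlic bulb, about 60 mm wide and 58 mm high, lying loose in its box, below lid height; origin at its underside, 7 mm above the counter as it starts

How it is judged:
At the end, for the whole second after the job is handed in: The lid of the garlic's keeper is past the ridge and within 4 mm of fully home, at rest, with the garlic bulb inside (within 100 mm of the lid's grip point seen from above, its origin below 60 mm height), and the lemon's lid is within 15 mm of where it stood (value of joint garlic_lid below 0.004 m and velocity of joint garlic_lid between -0.01 and 0.01 m/s and horizontal distance between garlic and garlic_lid_grip below 0.1 m and height (world z) of garlic below 0.06 m and distance of lemon_lid_grip from where it was at the start of the episode below 0.015 m); the robot touches nothing.
It fails at once if the lemon's lid is moved by more than 15 mm (distance of lemon_lid_grip from where it was at the start of the episode above 0.015 m).
It also fails if it takes over 34 s, if anything falls off the work surface, if the arm or the gripper's body presses on something with over 40 N, if the wrist force passes 120 N, or if a joint passes its speed limit or range.

ROBOT

A 7-joint arm with a two-finger parallel gripper is mounted at the origin on a cart in front of the work surface, level with it; the furniture and walls round the work are solid. World frame = base frame: x ahead of the robot, y to its left, z up, the work surface at z = 0. Lengths are in m, angles in rad, forces in N, time in s.
With the tool pointing down it reaches from about 0.4 to 0.85 m from the base axis. Payload 10.4 kg.
Tool frame: the origin (TCP) lies midway between the tips of the shut fingers; the grasp point (between the pads) lies 19 mm behind it; z points along the fingers, y is the line along which they close (so a half turn about z gives the same grasp; the last joint's range is limited). The gripper opens to 85 mm and grips with 20 to 120 N. Pads are 22 mm wide; open, the fingers measure 114 mm over their backs; the gripper's body (76 mm by 85 mm) begins 54 mm behind the grasp point. The pads swing forward as they close: fully open they stand 13 mm farther back than shut.
Start: joints at [-1.216, 0.332, -0.065, 1.46, 0.022, 1.35, -0.088], TCP at [0.231, 0.581, 0.231] pointing down, gripper open.
Joint ranges: [-2.6, 2.6], [-0.5, 2.12], [-1.47, 1.34], [0.16, 2.42], [-1.27, 4.41], [0.06, 2.06], [-2.6, 2.6]. Speed limits (rad/s): [2.22, 2.22, 2.79, 2.79, 3.14, 3.14, 3.14].

INTERFACE

Orientations are given as a unit quaternion [x, y, z, w].
In Python, from workcell import get_obs, camera, camera_params, hand_in gives the robot as it stands.
- The arm moves only by the tool carry_out, never from a script. Its argument "commands" is a list that holds one entry, the list of rows, each a list of 6 numbers: the shift along the tool's x, y, z in units of 40 mm (1.0 is 40 mm), then the turn, a rotation vector about the tool's x, y, z in units of 6 degrees (1.0 is 6 degrees). In form: [[[x, y, z, ax, ay, az], ...]]. A call has 1 to 20 rows; each row shifts and turns the commanded pose from where the row before left it, along the tool's axes as they then stand; what a row does not reach is not made up. A row lasts 1/12 s, in which the tool goes at most 41.7 mm and 7.16 degrees, less where a joint would pass 70% of its speed; a pose out of reach is approached as far as the arm can. A call is refused whole if a number of a shift passes 1 or a number of a turn 1, either way. A call with a gripper value outside its range is refused whole. "hand" is the closure, from -1 (fully open) to 1 (shut), set as the call begins (left out, the last holds). The fingers move at their own pace and stop on an object; "force" is the grip in N (left out, the last holds). Time passes only in rows, so rows that do not move let the fingers close. It gives the time, the measured TCP pose, the force, the opening and the grip force at its end, in the units of the state.
- get_obs(): the state, without advancing time (a new reading comes with each control period).
- camera(name): name is "scene" or "top"; returns the picture (384x512x3 uint8, red, green, blue); there is no depth.
- camera_params(name): a dict with "mtx" (3x3 intrinsics, pixels), "R" (3x3) and "t" (3): a world point X has camera coordinates R X + t. Camera axes: x right, y down, z forward; pixel columns grow to the right and rows downward; lengths in m; the calibration is good to about 2 mm. A picture is of the moment at which its call begins. camera_params takes no time and is no camera call.
- hand_in(): hands the job in; it is judged then, once.
The state is a dict: "clock": time; "joint_pos": joint angles; "joint_velocities": joint speeds; "tau": joint torques, N m; "position": TCP position; "ee_rot": TCP orientation; "ft_force": force on the tool from outside, world axes, zero at the start; "torque": the same for the moment, N m; "grip_width": opening from 0.0 (shut) to 1.0 (fully open); "grasp_force": force on a finger pad.
Only numpy, scipy, OpenCV 4.12 (cv2) and the standard library are available. Lean on these libraries where they do the work, as an engineer would, in place of code of your own. Each camera call takes 0.05 s, during which the arm holds its last target. There are 200 camera calls.

## Working session

There is one attempt and no reset: what is moved stays moved. The work goes in short steps, Python scripts to look and compute and a tool call to move; the robot and the scene stay as the last step left them, time stands still between calls to the robot, and variables do not carry over. Pictures are saved under pics/ and viewed, at most 10 in all, crops included, and the job is handed in when it is done.

Besides the shell and the picture viewer there is one more tool, called after ">>>" in YAML: its name, and indented under it one key for each argument. carry_out: Moves the arm, as the interface text tells. Its arguments: {"type":"object","properties":{"commands":{"type":"array"},"hand":{"type":"number"},"force":{"type":"number"}},"required":["commands"]}

```bash
mkdir -p pics; python3 - <<'E'
from workcell import *
import cv2
for n in("top","scene"):
    cv2.imwrite(f"pics/{n}0.png",cv2.cvtColor(camera(n),cv2.COLOR_RGB2BGR))
    p=camera_params(n);print(n,p)
print(get_obs())
E
```

```text
top {'mtx': array([[498.70753963,   0.        , 251.30561996],
       [  0.        , 498.70753963, 190.8302341 ],
       [  0.        ,   0.        ,   1.        ]]), 'R': array([[-0.05178599, -0.99865729,  0.00135457],
       [-0.974373  ,  0.05022932, -0.21925847],
       [ 0.21889603, -0.01267437, -0.97566587]]), 't': array([0.10935666, 0.49560848, 1.15781102])}
scene {'mtx': array([[427.81038919,   0.        , 259.15529814],
       [  0.        , 427.81038919, 191.59312557],
       [  0.        ,   0.        ,   1.        ]]), 'R': array([[ 0.74449414, -0.66729341,  0.02116561],
       [-0.41437097, -0.48670326, -0.76903618],
       [ 0.52347415,  0.56377251, -0.63885474]]), 't': array([-0.31164352,  0.29239642,  0.78883084])}
{'clock': 0.1, 'joint_pos': array([-1.2155801 ,  0.33279691, -0.06469113,  1.46087866,  0.02159626,
        1.34991048, -0.08851614]), 'joint_velocities': array([ 6.52498954e-04, -5.86599135e-04,  1.42606867e-03, -1.34783466e-03,
       -1.06368728e-04,  5.33016169e-05, -1.47440722e-04]), 'tau': array([ 1.49065141e-03, -6.26750708e+01,  4.92994627e-02, -3.92427957e+01,
        1.63745438e-02,  6.99610740e-03,  5.04681122e-05]), 'position': array([0.23043595, 0.5805927 , 0.23059264]), 'ee_rot': array([ 1.87789297e-01,  9.82209122e-01, -6.42462810e-04, -9.25159505e-05]), 'ft_force': array([-0.05125962,  0.01081617,  0.39063945]), 'torque': array([ 0.02174652,  0.02805352, -0.00181259]), 'grasp_force': 0.0, 'grip_width': 1.0018326347596203}
```

View pics/top0.png

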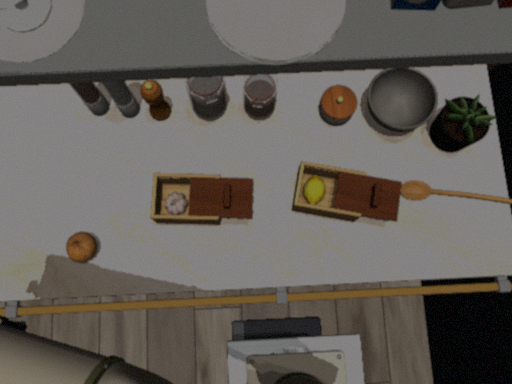

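View pics/scene0.png

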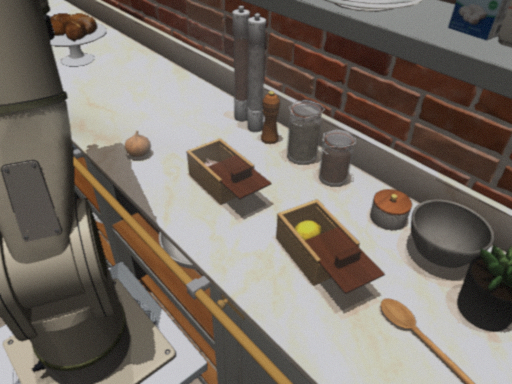

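The top view shows the garlic keeper on the left (cols 152–253, row ~200), with its grip near (227,195). The lemon keeper is on the right. The garlic lid shuts towards image left, which is about +y in the world.

```bash
cat >h.py <<'E'
from workcell import *
import cv2,numpy as np
def ray(n,uv,z):
    p=camera_params(n);R,t=p["R"],p["t"];c=-R.T@t
    d=R.T@np.linalg.inv(p["mtx"])@np.array([uv[0],uv[1],1.]);return c+d*(z-c[2])/d[2]
def proj(n,X):
    p=camera_params(n);q=p["mtx"]@(p["R"]@np.array(X)+p["t"]);return q[:2]/q[2]
E
python3 - <<'E'
from h import *
im=cv2.imread("pics/top0.png")
hsv=cv2.cvtColor(im,cv2.COLOR_BGR2HSV)
m=cv2.inRange(hsv,(0,110,20),(14,255,120)); m[:, :150]=0;m[:,262:]=0;m[:165]=0;m[230:]=0
n,l,s,c=cv2.connectedComponentsWithStats(m);i=1+s[1:,4].argmax()
print(s[i]);k=(l==i).astype('uint8')
r=cv2.minAreaRect(cv2.findContours(k,0,1)[0][0]);b=cv2.boxPoints(r);print(r)
for q in b: print(q,ray("top",q,.076).round(4))
cr=im[165:235,140:265];a=cv2.resize(cr,None,fx=6,fy=6,interpolation=cv2.INTER_CUBIC)
a=cv2.convertScaleAbs(a,alpha=1.8)
cv2.imwrite("pics/crop.png",a)
E
```

```text
[ 187  178   66   40 2389]
((219.5, 197.5), (39.0, 65.0), 90.0)
[187. 178.] [0.5354 0.2365 0.076 ]
[252. 178.] [0.5273 0.0806 0.076 ]
[252. 217.] [0.4325 0.0855 0.076 ]
[187. 217.] [0.4405 0.2387 0.076 ]
```

View pics/crop.png

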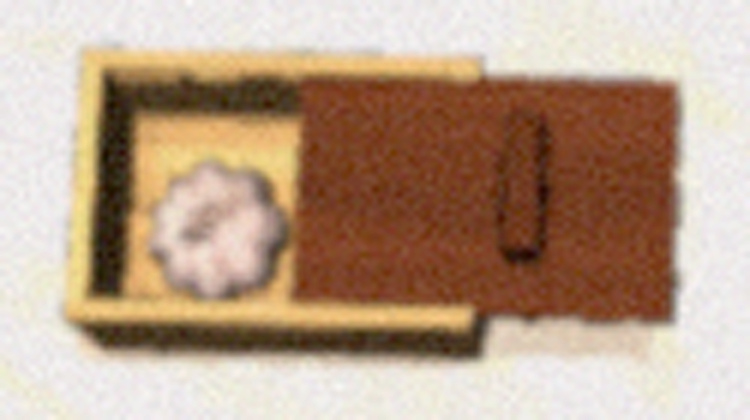

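The crop shows the rim corners near (83,52), (481,57), (474,330) and (68,318). The grip bar's top runs from about (526,112) to (519,250), and the lid tail is at x≈677.

```bash
python3 - <<'E'
from h import *
f=lambda x,y,z:ray("top",(140+x/6-.42,165+y/6-.42),z)
tl,tr,br,bl=[f(*q,.082) for q in((83,52),(481,57),(474,330),(68,318))]
for q in(tl,tr,br,bl):print(q.round(4))
print("len",np.linalg.norm(tl-tr),np.linalg.norm(bl-br),"w",np.linalg.norm(tl-bl),np.linalg.norm(tr-br))
c=(tl+tr+br+bl)/4
for a,b in((tl,tr),(bl,br)):
  d=a-b;print("dir",np.degrees(np.arctan2(d[1],d[0])))
for a,b in((tl,bl),(tr,br)):
  d=a-b;print("perp",np.degrees(np.arctan2(d[1],d[0]))+90)
g1,g2=f(526,112,.105),f(519,250,.105);print("grip",g1,g2,(g1+g2)/2,np.linalg.norm(g1-g2))
t1,t2=f(678,85,.076),f(670,322,.076);print("tail",t1,t2)
l1,l2=f(303,80,.076),f(293,300,.076);print("lead",l1,l2)
d=(tl-tr)+(bl-br);d/=np.linalg.norm(d)
print("c",c,"d",d,"open",-(((g1+g2)/2-c)@d)-.02,-(((t1+t2)/2-c)@d)-.08, -(((l1+l2)/2-c)@d)+.071)
from scipy.spatial.transform import Rotation as R
print(R.from_quat(get_obs()["ee_rot"]).as_matrix())
E
```

```text
[0.5497 0.3158 0.082 ]
[0.5395 0.1573 0.082 ]
[0.4294 0.1642 0.082 ]
[0.4424 0.3226 0.082 ]
len 0.158858721243861 0.15894961052705248 w 0.10751271050388202 0.11022187040188473
dir 86.30849940509773
dir 85.33192734967314
perp 86.37033301379945
perp 86.40405795520383
grip [0.51039219 0.13947313 0.105     ] [0.45587075 0.14442251 0.105     ] [0.48313147 0.14194782 0.105     ] 0.05474563440849637
tail [0.52541175 0.07929664 0.076     ] [0.42966544 0.08746549 0.076     ]
lead [0.53519543 0.22911717 0.076     ] [0.44607929 0.23527389 0.076     ]
c [0.49024297 0.23998876 0.082     ] d [0.07288878 0.99734008 0.        ] open 0.0782985061313654 0.0771171394066822 0.07874375622452895
[[-9.29470342e-01  3.68896603e-01 -4.23035300e-04]
 [ 3.68896841e-01  9.29469534e-01 -1.22731865e-03]
 [-5.95552585e-05 -1.29681267e-03 -9.99999157e-01]]
```

The measurements agree: sizes match, the opening is about 0.078, and the slide heading is 85.8°. I'll push the bar from behind with shut fingers.

>>> carry_out:
  commands:
    - [[0, 0, 0, 0, 0, -0.97], [0, 0, 0, 0, 0, -0.97], [0, 0, 0, 0, 0, -0.97], [-0.44, -0.72, 0, 0, 0, 0], [-0.44, -0.72, 0, 0, 0, 0], [-0.44, -0.72, 0, 0, 0, 0], [-0.44, -0.72, 0, 0, 0, 0], [-0.44, -0.72, 0, 0, 0, 0], [-0.44, -0.72, 0, 0, 0, 0], [-0.44, -0.72, 0, 0, 0, 0], [-0.44, -0.72, 0, 0, 0, 0], [-0.44, -0.72, 0, 0, 0, 0], [-0.44, -0.72, 0, 0, 0, 0], [-0.44, -0.72, 0, 0, 0, 0], [-0.44, -0.72, 0, 0, 0, 0], [-0.44, -0.72, 0, 0, 0, 0], [-0.44, -0.72, 0, 0, 0, 0], [-0.44, -0.72, 0, 0, 0, 0], [0, 0, 0, 0, 0, 0]]
  hand: 1
  force: 60

```text
clock: 1.68
position: [0.4646, 0.1242, 0.2313]
ee_rot: [0.041, 0.999, -0.001, 0.0]
ft_force: [0.3, -1.0, -1.0]
grip_width: -0.001
grasp_force: 0.0
```

>>> carry_out:
  commands:
    - [[-0.44, -0.7, 0, 0, 0, 0], [0, 0, 0.7, 0, 0, 0], [0, 0, 0.7, 0, 0, 0], [0, 0, 0.7, 0, 0, 0], [0, 0, 0.7, 0, 0, 0], [0, 0, 0.5, 0, 0, 0], [0, 0, 0.3, 0, 0, 0], [0, 0, 0, 0, 0, 0], [0, 0, 0, 0, 0, 0]]

```text
clock: 2.43
position: [0.4774, 0.1016, 0.0871]
ee_rot: [0.037, 0.999, -0.0, -0.001]
ft_force: [0.2, -0.3, 0.8]
grip_width: 0.001
grasp_force: 0.0
```

```bash
python3 - <<'E'
from h import *
for n in("top","scene"):
    im=cv2.cvtColor(camera(n),cv2.COLOR_RGB2BGR);o=get_obs()
    u,v=proj(n,o["position"]).astype(int);u=max(u,70)
    cv2.imwrite(f"pics/{n}1.png",cv2.convertScaleAbs(cv2.resize(im[v-60:v+60,u-70:u+70],None,fx=5,fy=5),alpha=1.6))
    print(n,u,v)
print(o["position"],o["ft_force"])
E
```

```text
top 244 197
scene 250 182
[0.47838411 0.10189545 0.08828606] [ 0.24113267  0.45452752 -0.63614772]
```

View pics/scene1.png

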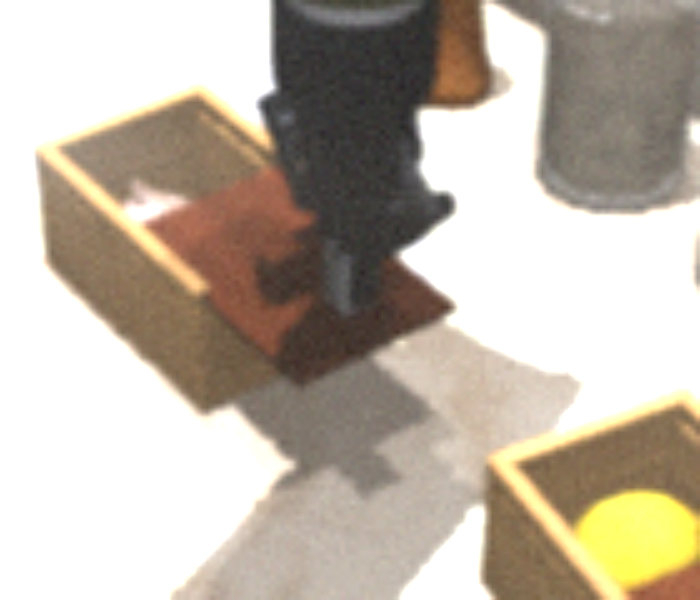

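The shut fingers stand over the lid just behind the bar, touching nothing. Now pushing.

>>> carry_out:
  commands:
    - [[0, 0.2, 0.05, 0, 0, 0], [0, 0.2, 0, 0, 0, 0], [0, 0.2, 0, 0, 0, 0], [0, 0.2, 0, 0, 0, 0], [0, 0.2, 0, 0, 0, 0], [0, 0.2, 0, 0, 0, 0], [0, 0.2, 0, 0, 0, 0], [0, 0.2, 0, 0, 0, 0], [0, 0.2, 0, 0, 0, 0], [0, 0, 0, 0, 0, 0]]

```text
clock: 3.37
position: [0.4829, 0.1756, 0.0852]
ee_rot: [0.036, 0.999, 0.0, -0.0]
ft_force: [0.1, -0.9, 1.0]
grip_width: 0.001
grasp_force: 0.0
```

>>> carry_out:
  commands:
    - [[0, 0.15, 0, 0, 0, 0], [0, 0.15, 0, 0, 0, 0], [0, 0.15, 0, 0, 0, 0], [0, 0.15, 0, 0, 0, 0], [0, 0, 0, 0, 0, 0]]

```text
clock: 3.78
position: [0.4847, 0.198, 0.0852]
ee_rot: [0.036, 0.999, -0.0, -0.0]
ft_force: [-0.6, -0.6, -1.3]
grip_width: 0.001
grasp_force: 0.5
```

>>> carry_out:
  commands:
    - [[0, 0.1, 0, 0, 0, 0], [0, 0.1, 0, 0, 0, 0], [0, 0, 0, 0, 0, 0]]

```text
clock: 4.03
position: [0.4848, 0.199, 0.085]
ee_rot: [0.039, 0.999, -0.004, -0.002]
ft_force: [-9.0, -26.3, 16.6]
grip_width: -0.003
grasp_force: 13.5
```

```bash
python3 - <<'E'
from h import *
im=cv2.cvtColor(camera("scene"),cv2.COLOR_RGB2BGR);o=get_obs()
cv2.imwrite("pics/s2.png",cv2.convertScaleAbs(cv2.resize(im[110:230,170:310],None,fx=5,fy=5),alpha=1.6))
print(o["position"],o["ft_force"])
E
```

```text
[0.48479936 0.1989904  0.08501853] [ -7.9240655  -25.49017564  16.41322801]
```

View pics/s2.png

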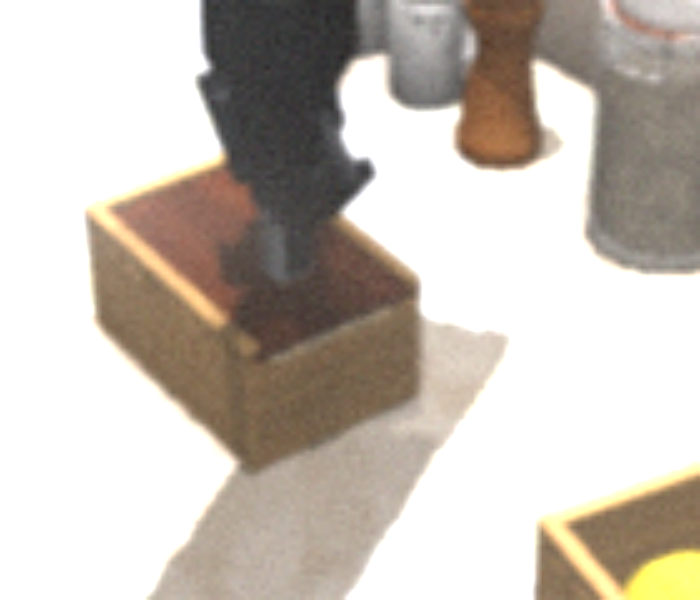

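The lid looks flush with the low end wall, and the arm stopped hard at 26 N, well above the 8 N ridge. I'll back off, lift and check.

>>> carry_out:
  commands:
    - [[0, -0.2, 0, 0, 0, 0], [0, -0.3, 0, 0, 0, 0], [0, -0.3, -0.1, 0, 0, 0], [0, 0, -0.7, 0, 0, 0], [0, 0, -0.8, 0, 0, 0], [0, 0, -0.8, 0, 0, 0], [-0.3, -0.8, -0.3, 0, 0, 0], [-0.3, -0.8, 0, 0, 0, 0], [-0.3, -0.8, 0, 0, 0, 0], [0, -0.8, 0, 0, 0, 0], [0, 0, 0, 0, 0, 0], [0, 0, 0, 0, 0, 0]]

```text
clock: 5.08
position: [0.5096, 0.041, 0.1937]
ee_rot: [0.038, 0.999, 0.0, 0.0]
ft_force: [0.1, 1.1, -0.7]
grip_width: -0.0
grasp_force: 0.0
```

```bash
python3 - <<'E'
from h import *
im=cv2.cvtColor(camera("top"),cv2.COLOR_RGB2BGR);o=get_obs()
cv2.imwrite("pics/t3.png",cv2.convertScaleAbs(cv2.resize(im[165:235,140:265],None,fx=6,fy=6,interpolation=cv2.INTER_CUBIC),alpha=1.8))
cv2.imwrite("pics/t3full.png",im)
print(o["position"],o["ft_force"],o["clock"])
E
```

```text
[0.50955908 0.04278519 0.19359869] [0.15127425 0.67121199 0.5285172 ] 5.1333
```

View pics/t3.png

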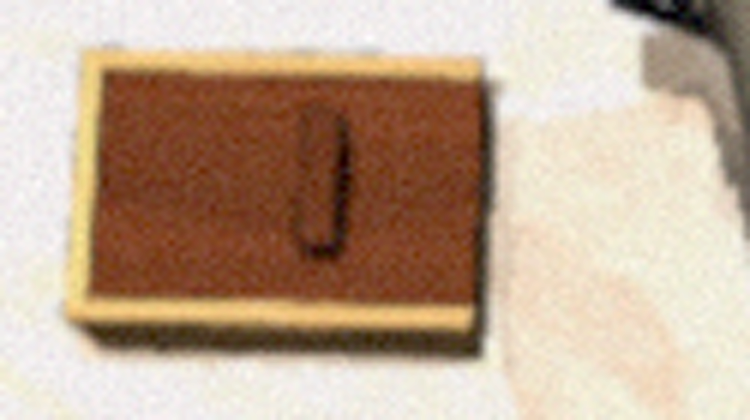

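The lid's leading edge meets the far wall, its tail lines up with the rim ends, and the bar is 20 mm behind the middle. The lid is fully home and stayed there after release, and the arm is clear.

```bash
python3 -c "
from workcell import *
print(hand_in())"
```

```text
the job is handed in; nothing more can be done
None
```

I pushed the garlic keeper's lid over the ridge until it was fully home, with the garlic inside, and let go. I did not touch the lemon's lid, and the job is handed in (no verdict was returned).

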